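# Load and hold shut a leather-forming mould

### The arm

A 7-joint arm with a two-finger parallel gripper is mounted at the origin on the work surface. World frame = base frame: x ahead of the robot, y to its left, z up, the work surface at z = 0. Lengths are in m, angles in rad, forces in N, time in s.
With the tool pointing down it reaches from about 0.4 to 0.85 m from the base axis. Payload 10.4 kg.
Tool frame: the origin (TCP) lies at the very end of the fingers, on their centre line; the grasp point (between the pads) lies 19 mm behind it; z points along the fingers, y is the line along which they close (so a half turn about z gives the same grasp; the last joint's range is limited). The gripper opens to 87 mm and grips with 3 to 60 N. Pads are 19 mm wide; open, the fingers measure 117 mm over their backs; the gripper's body (75 mm by 190 mm) begins 51 mm behind the grasp point.
Start: joints at [-1.284, 0.332, -0.065, 1.46, 0.022, 1.35, -0.088], TCP at [0.191, 0.595, 0.223] pointing down, gripper open.
Joint ranges: [-2.6, 2.6], [-0.5, 2.12], [-1.47, 1.34], [0.16, 2.42], [-1.27, 4.41], [0.06, 2.06], [-2.6, 2.6]. Speed limits (rad/s): [2.22, 2.22, 2.79, 2.79, 3.14, 3.14, 3.14].

### API

Orientations are given as a unit quaternion [x, y, z, w].
In Python, from bench import r gives the robot as it stands.
- The arm moves only by the shell command python3 -m crank 'ROWS' [FORCE]. ROWS is JSON, a list that holds one entry, the list of rows, each a list of 5 numbers: the shift along the tool's x, y, z in mm, then the turn about the tool's z in degrees, then the opening, from -1 (shut) to 1 (fully open). A call has 1 to 20 rows; each row is the pose to reach, as a shift and turn from the pose commanded when the call began, along the tool's axes at that moment; what a row does not reach only later rows make up. A row lasts 1/10 s, in which the tool goes at most 50 mm and 8.59 degrees, less where a joint would pass 70% of its speed; a pose out of reach is approached as far as the arm can. A call with a gripper value outside its range is refused whole. The fingers move at their own pace and stop on an object; FORCE is the grip in N (left out, the last holds). Time passes only in rows, so rows that repeat a pose let the fingers close. It gives the time, the measured TCP pose, the force, the opening and the grip force at its end, in the units of the state.
- r.read_state(): the state, without advancing time (a new reading comes with each control period).
- r.camera(name): name is "scene" or "top"; returns a dict with "image" (480x640x3 uint8, red, green, blue), "vfov" (degrees; the focal length in pixels is half the picture's height over the tangent of half this angle, whatever the lens; pixels are square), "cx", "cy" (the principal point, pixels), "eye" and "attitude" of the camera in the world. Camera axes: x right, y down, z forward; pixel columns grow to the right and rows downward; lengths in m; the calibration is good to about 2 mm. A picture is of the moment at which its call begins. There is no depth.
- r.close_job(): hands the job in; it is judged then, once.
The state is a dict: "time": time; "joint_positions": joint angles; "joint_vel": joint speeds; "joint_torque": joint torques, N m; "ee_pos": TCP position; "eef_rot": TCP orientation; "ft_force": force on the tool from outside, world axes, zero at the start; "torque": the same for the moment, N m; "width": finger opening in m; "grip_force": force on a finger pad.
Only numpy, scipy, OpenCV 4.12 (cv2) and the standard library are available. Lean on these libraries where they do the work, as an engineer would, in place of code of your own. Each camera call takes 0.05 s, during which the arm holds its last target. There are 200 camera calls.

### The job

Load the leather-forming mould: slide the steel ring whose bore fits over the bed's centre pin down onto the sprung pad and let go of it, then set the arched wooden upper half over the bed's two dowels and press it down against the spring until both its feet sit flush on the bed. It springs open when let go, so finish while still holding it pressed shut. Leave the narrow-bored ring and the other things on the bench where they are.

Things in the scene. Friction and masses are not known exactly. Their poses are not given: they have to be found in the camera images.
- bed: Lower mould half: fixed aluminium plate 100 (x) x 180 (y) x 20 mm. Origin: centre of its underside, on the bench; z up, y along its long side. Two 12 mm steel dowels at y = +62 and -62 mm, x = 0, tips 65 mm above the origin, last 10 mm tapered. Centre pin at x = y = 0: 16 mm thick, top 42 mm above the origin, last 8 mm tapered. A round sprung pad surrounds the pin.
- pad (a joint): Sprung steel pad, 56 mm wide, around the bed's centre pin. 0 m = fully up (top 30 mm above the bed's origin, 10 mm above the plate); grows as it is pressed down, at most 0.010. It pushes up with 9 N at 0 and 0.7 N more per mm; mould loaded and flush: 0.008 m, about 15 N, so beyond the weight of ring and upper half (5 N) a push of 10 N or more shuts it.
- ring_mid (a point): Steel ring that fits the pin: outside 46 mm, bore 20 mm, 24 mm high, about 0.22 kg, lying flat on the bench. The point is its centre, 12 mm above its underside; z is its axis. On the fully raised pad the point is 42 mm above the bed's origin.
- narrow_mid (a point): Similar steel ring with a bore of only 10 mm, which does not fit: outside 46 mm, 24 mm high. The point is its centre. To be left alone; it may lie in either of the two rings' places.
- upper_grip (a point): Centre of the dark grip block, 28 (x) x 64 (y) x 30 mm, on top of the wooden upper half: an arch 80 (x) x 164 (y) x 42 mm, 0.3 kg, on two feet at y = +62 and -62 mm, each with an upright 15 mm through-hole; soffit between the feet 26 mm up. Point 57 mm above the feet's soles, z up. Either way round fits. Point above the bed's origin: flush 77 mm, resting on the ring unpressed 85 mm.
- spool_mid (a point): Thread spool, 40 mm diameter, 50 mm high, upright; the point is its centre. Bystander.
- wax_mid (a point): Block of wax, 45 x 65 x 28 mm; the point is its centre. Bystander.
- mallet_grip (a point): Hammer lying on the bench; a point on its handle. Bystander.
- brush_grip (a point): Brush lying on the bench; a point on its handle. Bystander.
- glue_mid (a point): Glue jar, 52 mm diameter, 85 mm high, upright; the point is its centre. Bystander.
- awl_grip (a point): Awl lying on the bench; a point on its handle. Bystander.
There are look-alikes about, which are no part of the job. What is shaped like the part that bears ring_mid but orange is not meant.

How it is judged:
On the way, in this order (a step that is already met when the one before it is completed fails the run):
1. the wide-bored ring lies on the pad around the centre pin, let go (x of ring_mid in the frame of bed between -0.0035 and 0.0035 m and y of ring_mid in the frame of bed between -0.0035 and 0.0035 m and angle between ring_mid's own z axis and vertical below 0.06 rad and z of ring_mid in the frame of bed between 0.038 and 0.0445 m and contact force between the fingers and ring below 0.1 N), for 0.2 s.
2. the upper half is on both dowels (x of upper_grip in the frame of bed between -0.004 and 0.004 m and y of upper_grip in the frame of bed between -0.004 and 0.004 m and angle between upper_grip's own z axis and vertical below 0.06 rad and angle between the y axis of upper_grip and the y axis of bed, either way round below 0.06 rad and z of upper_grip in the frame of bed below 0.1 m), for 0.1 s.
At the end, for the whole second after the job is handed in: The robot still pushes on the upper half (over 4 N), which is at rest, level (0.06 rad), aligned (4 mm, 0.06 rad) and flush on the bed (within 1.8 mm), clamping the ring (over 6 N), which is within 3.5 mm of the pin's axis and holds the pad down over 6 mm (x of ring_mid in the frame of bed between -0.0035 and 0.0035 m and y of ring_mid in the frame of bed between -0.0035 and 0.0035 m and angle between each of ring_mid, upper_grip's own z axis and vertical below 0.06 rad and x of upper_grip in the frame of bed between -0.004 and 0.004 m and y of upper_grip in the frame of bed between -0.004 and 0.004 m and angle between the y axis of upper_grip and the y axis of bed, either way round below 0.06 rad and z of ring_mid in the frame of bed between 0.031 and 0.0365 m and z of upper_grip in the frame of bed between 0.074 and 0.0788 m and value of joint pad above 0.006 m and contact force between any of the fingers, the arm and upper above 4 N and contact force between upper and ring above 6 N and linear speed of upper below 0.02 m/s); the arm keeps its last pose, push and grip.
It fails at once if the narrow ring or another bystander is moved by more than 40 mm (distance of any of narrow_mid, spool_mid, wax_mid, mallet_grip, brush_grip, glue_mid, awl_grip from where it was at the start of the episode above 0.04 m).
It also fails if it takes over 58 s, if anything falls off the work surface, if the arm or the gripper's body presses on something with over 40 N, if the wrist force passes 120 N, or if a joint passes its speed limit or range.

## Working session

There is one attempt and no reset: what is moved stays moved. The work goes in short steps, Python scripts to look and compute and a shell command to move; the robot and the scene stay as the last step left them, time stands still between calls to the robot, and variables do not carry over. Pictures are saved under pics/ and viewed, at most 10 in all, crops included, and the job is handed in when it is done.

```bash
ls; mkdir -p pics; python3 - <<'E'
from bench import r
import cv2
for n in("top","scene"):
    c=r.camera(n);cv2.imwrite(f"pics/{n}0.png",c["image"][:,:,::-1]);print({k:v for k,v in c.items() if k!="image"})
print(r.read_state())
E
```

```text
pics
{'vfov': 56.00176205835683, 'cx': 320.12599649654305, 'cy': 235.19997178773045, 'eye': array([ 0.36097557, -0.05494506,  1.24986559]), 'attitude': array([ 0.71539435, -0.69397257,  0.06500275, -0.04886355])}
{'vfov': 42.12157923093745, 'cx': 316.8529601858444, 'cy': 231.1080045407725, 'eye': array([ 1.21501817, -0.39416816,  1.12830328]), 'attitude': array([ 0.80490253,  0.50921488, -0.15988734, -0.25936107])}
{'time': 0.1, 'joint_positions': array([-1.28360878,  0.33281231, -0.06469707,  1.46084551,  0.02158608,
        1.34988821, -0.08851534]), 'joint_vel': array([-0.00049876, -0.00077288, -0.00065645, -0.00194763, -0.00068878,
        0.00108598,  0.00099993]), 'joint_torque': array([ 1.06512533e-03, -6.24540782e+01,  2.45893345e-02, -3.90720963e+01,
       -6.13460317e-02,  3.65445216e-02,  2.28131660e-05]), 'ee_pos': array([0.19043193, 0.59492657, 0.22183686]), 'eef_rot': array([ 1.54276204e-01,  9.88027559e-01, -6.24773808e-04, -7.56267284e-05]), 'ft_force': array([-0.40206828,  0.42057273, -0.24649489]), 'torque': array([1.87784245e-02, 2.88613978e-05, 1.79377243e-02]), 'grip_force': 0.0, 'width': 0.08707687296995895}
```

View pics/top0.png

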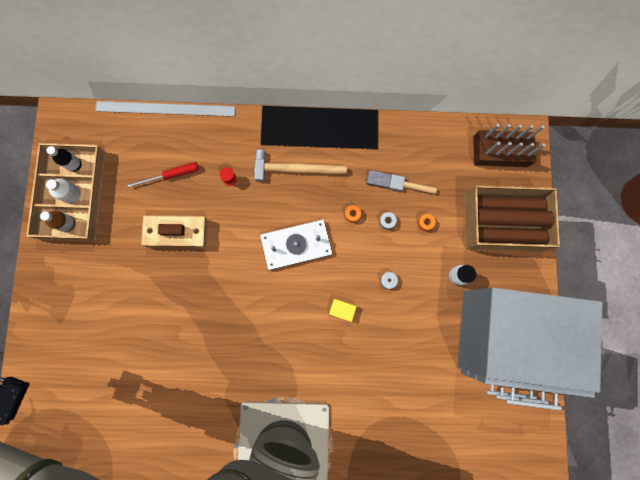

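View pics/scene0.png

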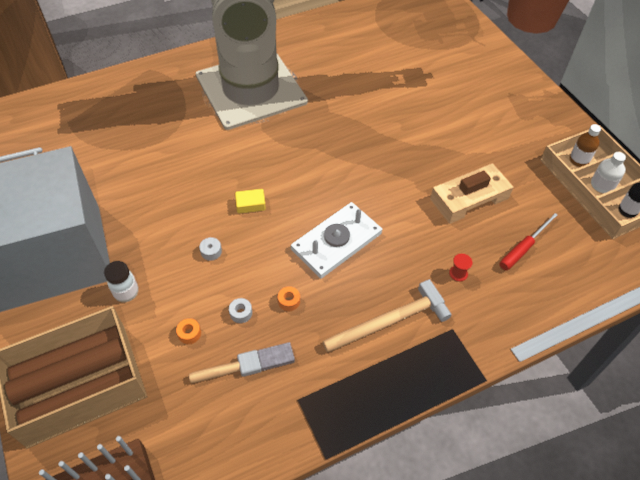

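Top view: the candidates are steel rings at (388,220), bore looks wide, and (389,281), bore looks narrow, plus orange look-alikes at (353,213) and (427,222). The bed is at (297,245) and the upper half at (173,231). In the scene view the two steel rings are at (240,310) and (210,248). I choose (388,220) and will check it in one close crop.

```bash
cat >h.py <<'E'
import numpy as np,cv2
from scipy.spatial.transform import Rotation as R
def f(c): return 240/np.tan(np.radians(c["vfov"]/2))
def ray(c,u,v,z):
    d=R.from_quat(c["attitude"]).apply([(u-c["cx"])/f(c),(v-c["cy"])/f(c),1]);e=c["eye"]
    return e+d*(z-e[2])/d[2]
def proj(c,p):
    q=R.from_quat(c["attitude"]).inv().apply(np.array(p)-c["eye"]);return [round(float(x),1) for x in(c["cx"]+f(c)*q[0]/q[2],c["cy"]+f(c)*q[1]/q[2])]
E
python3 - <<'E'
from bench import r
from h import *
c=r.camera("top");i=c["image"][:,:,::-1];s=r.camera("scene");j=s["image"][:,:,::-1]
L=lambda im,x,y,w,h,k:cv2.resize(im[y:y+h,x:x+w],None,fx=k,fy=k,interpolation=cv2.INTER_CUBIC)
a=L(i,250,195,160,100,5)
b=np.hstack([L(i,135,205,80,50,5),L(j,195,230,80,100,5)[150:400]]) if 0 else None
cv2.imwrite("pics/c1.png",a)
b=np.hstack([L(i,135,205,80,60,5),L(j,190,230,80,60,5)]);d=np.hstack([L(j,425,160,100,60,4),L(j,210,280,100,60,4)])
cv2.imwrite("pics/c2.png",np.vstack([b,d]))
for n,u,v,z in[("ring",388,220,.024),("narrow",389,281,.024),("bed",297,244,.03),("upgrip",171,230,.072)]:
    p=ray(c,u,v,z);print(n,p,proj(s,p))
E
```

```text
ring [ 0.60965233 -0.26748845  0.024     ] [240.1, 306.5]
narrow [ 0.44077393 -0.27092364  0.024     ] [209.7, 244.0]
bed [ 0.53344431 -0.0176934   0.03      ] [335.0, 233.3]
upgrip [0.55406292 0.31293412 0.072     ] [472.9, 177.5]
```

View pics/c1.png

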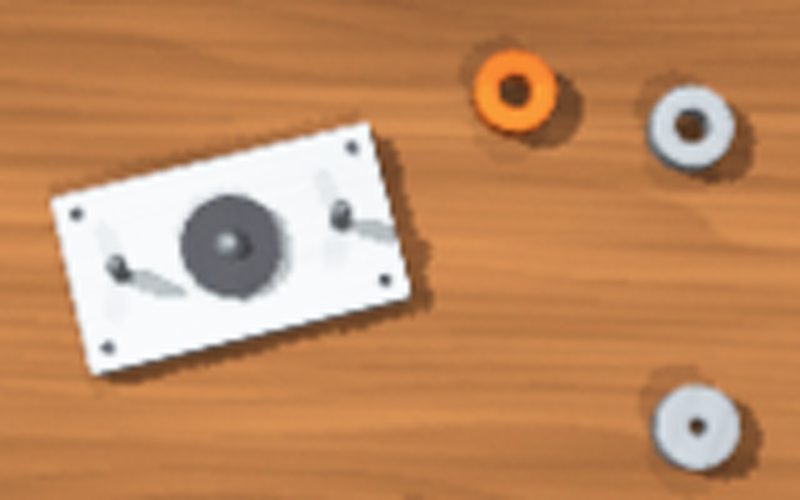

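View pics/c2.png

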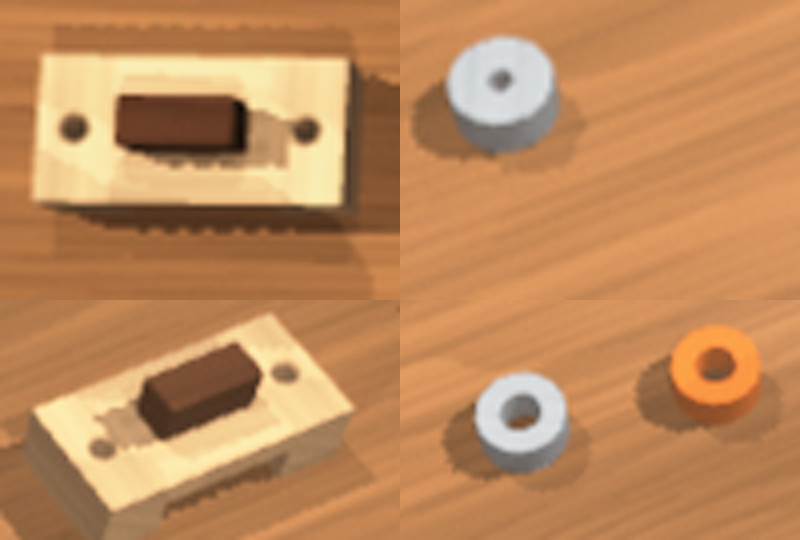

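The crops confirm it. The steel ring at top (388,220) has the wide bore and (389,281) the narrow one. The bed's pin is at top (296,244) and the upper half's holes at about (149,230) and (196,231). Next I measure accurately.

```bash
cat >>h.py <<'E'
def blob(img,box,lo,hi,k=8):
    x,y,w,h=box;im=cv2.resize(img[y:y+h,x:x+w],None,fx=k,fy=k,interpolation=cv2.INTER_CUBIC)
    m=cv2.inRange(cv2.cvtColor(im,cv2.COLOR_RGB2HSV),lo,hi)
    cs=cv2.findContours(m,cv2.RETR_EXTERNAL,cv2.CHAIN_APPROX_NONE)[0];q=max(cs,key=cv2.contourArea)
    return (q.astype(np.float32)+.5)/k-.5+np.float32([x,y])
def circ(c,box,lo,hi,z):   # world centre, diameter
    q=blob(c["image"],box,lo,hi)[:,0];P=np.float32([ray(c,u,v,z)[:2] for u,v in q])*1000
    e=cv2.fitEllipse(P);return np.round(e[0],1),np.round(e[1],1)
def rect(c,box,lo,hi,z):
    q=blob(c["image"],box,lo,hi)[:,0];P=np.float32([ray(c,u,v,z)[:2] for u,v in q])*1000
    (ce,s,a)=cv2.minAreaRect(P);return np.round(ce,1),np.round(s,1),round(a,2)
E
python3 - <<'E'
from bench import r
from h import *
c=r.camera("top");s=r.camera("scene")
W=((0,0,150),(180,60,255))
for n,k,b in(("top",c,(374,206,28,28)),("scene",s,(222,292,36,36))):
    for v in(150,180,195): print(n,"ring",v,circ(k,b,(0,0,v),(180,60,255),.024))
print("bed",rect(c,(255,215,85,60),(0,0,190),(180,40,255),.02),rect(s,(280,195,110,85),(0,0,190),(180,40,255),.02))
print("pad",circ(c,(282,230,28,28),(0,0,0),(180,255,140),.03))
for vs in(200,220): print("upper",rect(c,(137,210,75,42),(0,20,vs),(180,140,255),.042))
print("grip",rect(c,(155,220,32,20),(0,0,0),(180,255,110),.072))
for b in((143,224,13,13),(190,225,13,13)): print("hole",circ(c,b,(0,0,0),(180,255,170),.042))
E
```

```text
top ring 150 (array([ 610.7, -267.3]), array([44.8, 46.6]))
top ring 180 (array([ 610.9, -267.4]), array([43.3, 44.2]))
top ring 195 (array([ 610.8, -267.5]), array([41.9, 43.3]))
scene ring 150 (array([ 612.2, -268.7]), array([44.4, 47.7]))
scene ring 180 (array([ 611.4, -268.8]), array([44.1, 45. ]))
scene ring 195 (array([ 611.1, -268.7]), array([43.6, 44.3]))
bed (array([535. , -13.7]), array([100.8, 181. ]), 15.79) (array([536.5, -14.7]), array([101.9, 180.1]), 15.55)
pad (array([534. , -14.7]), array([53. , 55.5]))
upper (array([558.8, 318.4]), array([ 82.2, 166.3]), 1.36)
upper (array([558.4, 318.3]), array([ 80.7, 165.1]), 1.1)
grip (array([554.1, 312.5]), array([31.6, 67.8]), 1.03)
hole (array([556.5, 380. ]), array([13.9, 14.1]))
hole (array([559.3, 256.5]), array([13.4, 15. ]))
```

```bash
cat >>h.py <<'E'
def to(s,x,y,z,yaw): # mm, deg of tool y in world; prints the row
    T=R.from_quat(s["eef_rot"]);d=T.inv().apply(np.array([x,y,z])-s["ee_pos"]*1000)
    ty=T.apply([0,1,0]);w=np.degrees(np.arctan2(ty[1],ty[0]));t=-((yaw-w+90)%180-90)
    print("row",np.round(d,1),round(t,1),"| at",np.round(s["ee_pos"]*1000,1),"yaw",round(w,1),"tilt",np.round(T.apply([0,0,1]),4))
E
python3 -c "
from bench import r;from h import *
s=r.read_state();to(s,611,-268,150,15.7);to(s,480,160,220,15.7)"
```

```text
row [-663.6 -693.8   72.6] 56.6 | at [190.5 595.1 222.3] yaw 72.3 tilt [-1.e-04 -4.e-04 -1.e+00]
row [-408.4 -326.2    2.4] 56.6 | at [190.5 595.1 222.3] yaw 72.3 tilt [-1.e-04 -4.e-04 -1.e+00]
```

```bash
python3 -m crank '[[[-408,-326,2,57,1],[-408,-326,2,57,1],[-408,-326,2,57,1],[-408,-326,2,57,1],[-408,-326,2,57,1],[-408,-326,2,57,1],[-408,-326,2,57,1],[-408,-326,2,57,1],[-408,-326,2,57,1],[-408,-326,2,57,1],[-664,-694,40,57,1],[-664,-694,72,57,1],[-664,-694,72,57,1],[-664,-694,72,57,1],[-664,-694,72,57,1],[-664,-694,72,57,1],[-664,-694,72,57,1],[-664,-694,72,57,1],[-664,-694,72,57,1],[-664,-694,72,57,1]]]' 20; python3 -c "
from bench import r;from h import *
s=r.read_state();to(s,611,-268,150,15.7)"
```

```text
time: 2.3
ee_pos: [0.6106, -0.2728, 0.1494]
eef_rot: [0.608, 0.794, -0.001, -0.0]
ft_force: [-0.6, -0.1, 0.1]
width: 0.0868
grip_force: 0.0
row [ 4.5  1.6 -0.6] -0.6 | at [ 610.6 -272.8  149.4] yaw 15.1 tilt [-0.0014 -0.0018 -1.    ]
```

```bash
python3 -m crank '[[[0,0,0,0,1],[0,0,0,0,1]]]'; python3 -c "
from bench import r;from h import *
s=r.read_state();to(s,611,-268,3,15.7)"
```

```text
time: 2.5
ee_pos: [0.6111, -0.2683, 0.1501]
eef_rot: [0.607, 0.794, -0.0, -0.0]
ft_force: [0.5, 0.5, 0.8]
width: 0.087
grip_force: 0.0
row [  0.2   0.  147.1] -0.5 | at [ 611.1 -268.3  150.1] yaw 15.2 tilt [-8.e-04  2.e-04 -1.e+00]
```

```bash
python3 -m crank '[[[0,0,50,0,1],[0,0,90,0,1],[0,0,125,0,1],[0,0,146,0,1],[0,0,146,0,1],[0,0,146,0,1],[0,0,146,0,-1],[0,0,146,0,-1],[0,0,146,0,-1],[0,0,146,0,-1],[0,0,146,0,-1],[0,0,146,0,-1],[0,0,146,0,-1],[0,0,146,0,-1],[0,0,100,0,-1],[0,0,50,0,-1],[0,0,0,0,-1],[0,0,0,0,-1],[0,0,0,0,-1],[0,0,0,0,-1]]]' 25; python3 -c "
from bench import r;from h import *
s=r.read_state();to(s,535.7,-14.2,150,15.7)"
```

```text
time: 4.5
ee_pos: [0.6106, -0.2675, 0.1488]
eef_rot: [0.607, 0.795, -0.0, -0.001]
ft_force: [-1.6, 0.1, -1.7]
width: 0.0456
grip_force: 25.0
row [264.1  -5.6  -0.8] -0.4 | at [ 610.6 -267.5  148.8] yaw 15.3 tilt [-0.0024  0.0011 -1.    ]
```

```bash
python3 -m crank '[[[264,-6,0,0,-1],[264,-6,0,0,-1],[264,-6,0,0,-1],[264,-6,0,0,-1],[264,-6,0,0,-1],[264,-6,0,0,-1],[264,-6,20,0,-1],[264,-6,60,0,-1],[264,-6,60,0,-1],[264,-6,60,0,-1],[264,-6,60,0,-1],[264,-6,60,0,-1]]]' ; python3 - <<'E'
from bench import r;from h import *
s=r.read_state();to(s,535.7,-14.2,34,15.7)
z=s["ee_pos"]*1000;print(s["ft_force"])
c=r.camera("scene");j=c["image"][:,:,::-1]
cv2.imwrite("pics/p1.png",cv2.resize(j[150:290,260:420],None,fx=4,fy=4,interpolation=cv2.INTER_CUBIC))
print(proj(c,s["ee_pos"]-[0,0,.004]),proj(c,[.5357,-.0142,.042]))
E
```

```text
time: 5.7
ee_pos: [0.537, -0.0151, 0.0919]
eef_rot: [0.607, 0.795, 0.001, 0.001]
ft_force: [-0.8, -0.5, -2.4]
width: 0.0455
grip_force: 25.0
row [ 1.2 -1.1 57.8] -0.5 | at [537.  -15.1  91.9] yaw 15.2 tilt [ 2.e-03  5.e-04 -1.e+00]
[-0.82022153 -0.46679456 -2.42470732]
[337.7, 218.0] [337.1, 230.2]
```

View pics/p1.png

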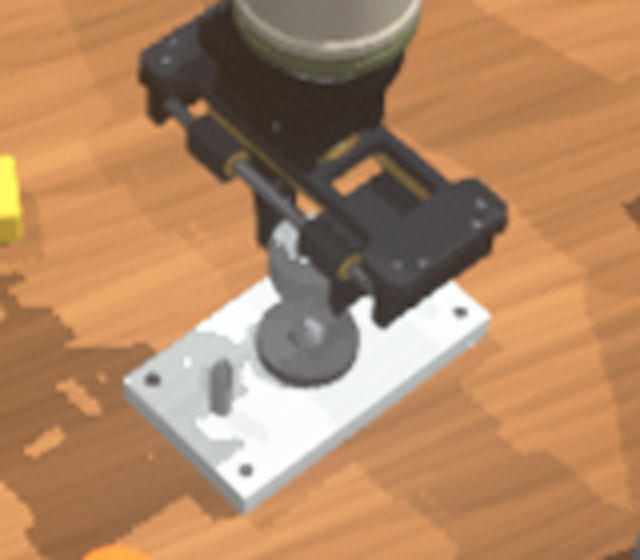

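The ring is held over the bed. The pin top is at scene (338,231), within about 1 px of the prediction, so I lower it.

```bash
python3 -m crank '[[[0,0,15,0,-1],[1,-1,30,0,-1],[1,-1,42,0,-1],[1,-1,42,0,-1],[1,-1,42,0,-1],[1,-1,42,0,-1]]]' ; python3 - <<'E'
from bench import r;from h import *
s=r.read_state();to(s,535.7,-14.2,34,15.7);print(s["ft_force"])
E
```

```text
time: 6.35
ee_pos: [0.5354, -0.0144, 0.049]
eef_rot: [0.607, 0.795, 0.0, 0.0]
ft_force: [0.5, -0.1, -2.7]
width: 0.0454
grip_force: 25.0
row [ 0.1  0.3 15. ] -0.5 | at [535.4 -14.4  49. ] yaw 15.2 tilt [ 9.e-04  1.e-04 -1.e+00]
[ 0.51933933 -0.0610817  -2.68587206]
```

```bash
python3 -m crank '[[[0,0,3,0,-1],[0,0,6,0,-1],[0,0,9,0,-1],[0,0,12,0,-1],[0,0,14,0,-1],[0,0,14,0,-1],[0,0,14,0,-1]]]' ; python3 - <<'E'
from bench import r;from h import *
s=r.read_state();to(s,535.7,-14.2,34,15.7);print(s["ft_force"])
E
```

```text
time: 7.05
ee_pos: [0.5349, -0.0143, 0.0345]
eef_rot: [0.607, 0.795, 0.0, 0.0]
ft_force: [0.6, 0.2, -2.5]
width: 0.0456
grip_force: 25.0
row [-0.1  0.8  0.5] -0.5 | at [534.9 -14.3  34.5] yaw 15.2 tilt [ 1.e-04  0.e+00 -1.e+00]
[ 0.59588295  0.23818115 -2.50348883]
```

```bash
python3 -m crank '[[[0,0,1,0,-1],[0,0,1,0,0.4],[0,0,1,0,0.4],[0,0,1,0,0.4],[0,0,1,0,0.4],[0,0,1,0,0.4],[0,0,-20,0,0.4],[0,0,-60,0,0.4],[0,0,-110,0,0.4],[0,0,-110,0,0.4],[-20,-180,-110,0,1],[-20,-180,-110,0,1],[-20,-180,-110,0,1],[-20,-180,-110,0,1],[-20,-180,-110,0,1],[-20,-180,-110,0,1]]]' ; python3 - <<'E'
from bench import r;from h import *
s=r.read_state();print(s["ft_force"]);to(s,558,318,140,1.2)
for n in("top","scene"):
    c=r.camera(n);j=c["image"][:,:,::-1]
    b=(280,210,120,80) if n=="scene" else (250,205,95,75)
    x,y,w,h=b;cv2.imwrite(f"pics/q_{n}.png",cv2.resize(j[y:y+h,x:x+w],(640,int(640*h/w)),interpolation=cv2.INTER_CUBIC))
    print(proj(c,[.5357,-.0142,.054]),proj(c,[.5357,-.0142,.042]))
E
```

```text
time: 8.65
ee_pos: [0.3667, -0.0807, 0.1448]
eef_rot: [0.607, 0.795, 0.001, 0.0]
ft_force: [0.5, 0.6, 0.3]
width: 0.0869
grip_force: 0.0
[0.51557681 0.56957175 0.26515834]
row [334.4 289.3   5.8] 14.0 | at [366.7 -80.7 144.8] yaw 15.2 tilt [ 0.0017  0.0016 -1.    ]
[295.5, 241.9] [295.6, 242.5]
[337.3, 227.0] [337.1, 230.2]
```

View pics/q_top.png

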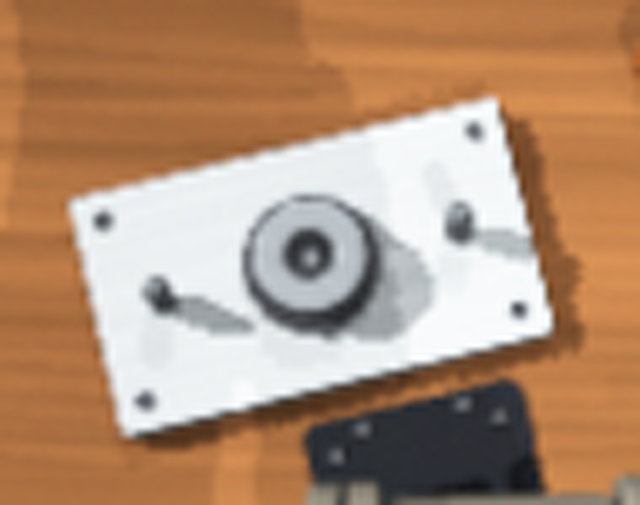

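The top crop shows the ring seated with the pin tip central in its bore, at crop (310,253). On to the upper half.

```bash
python3 -m crank '[[[334,289,6,14,1],[334,289,6,14,1],[334,289,6,14,1],[334,289,6,14,1],[334,289,6,14,1],[334,289,6,14,1],[334,289,6,14,1],[334,289,6,14,1],[334,289,6,14,1],[334,289,6,14,1],[334,289,6,14,1],[334,289,6,14,1],[334,289,6,14,1],[334,289,6,14,1]]]' ; python3 - <<'E'
from bench import r;from h import *
s=r.read_state();to(s,558.3,318,48,1.2)
c=r.camera("scene");j=c["image"][:,:,::-1]
x,y,w,h=420,110,120,110;cv2.imwrite("pics/u.png",cv2.resize(j[y:y+h,x:x+w],(640,587),interpolation=cv2.INTER_CUBIC))
E
```

```text
time: 10.15
ee_pos: [0.5576, 0.3166, 0.1389]
eef_rot: [0.7, 0.714, 0.0, -0.0]
ft_force: [0.2, 0.0, -1.1]
width: 0.0871
grip_force: 0.0
row [ 1.4  0.7 90.9] -0.0 | at [557.6 316.6 138.9] yaw 1.2 tilt [ 3.e-04  4.e-04 -1.e+00]
```

View pics/u.png

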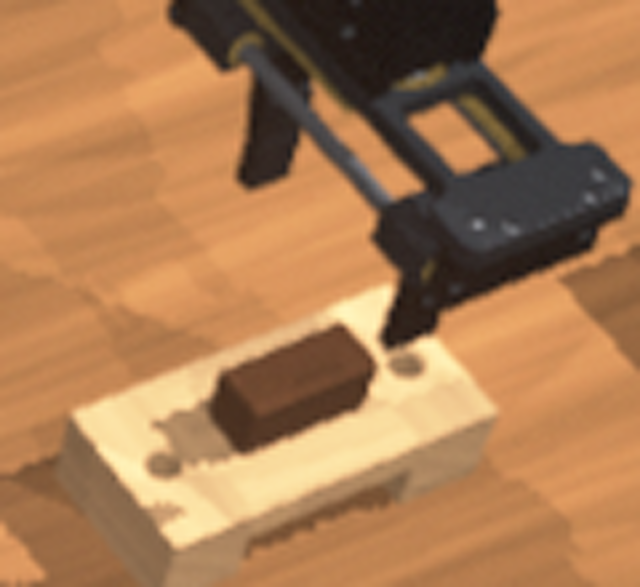

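```bash
python3 -m crank '[[[1,1,40,0,1],[1,1,75,0,1],[1,1,92,0,1],[1,1,92,0,1],[1,1,92,0,1],[1,1,92,0,-1],[1,1,92,0,-1],[1,1,92,0,-1],[1,1,92,0,-1],[1,1,92,0,-1],[1,1,92,0,-1],[1,1,92,0,-1],[1,1,92,0,-1],[1,1,92,0,-1],[1,1,60,0,-1],[1,1,20,0,-1],[1,1,-20,0,-1],[1,1,-20,0,-1],[1,1,-20,0,-1],[1,1,-20,0,-1]]]' 55; python3 - <<'E'
from bench import r;from h import *
s=r.read_state();print(s["time"],s["ft_force"],s["torque"],s["width"],s["grip_force"]);to(s,535.3,-14.3,160,15.7)
c=r.camera("top")
for b in((143,220,16,16),(190,220,16,16)): print(b,end="")
x,y,w,h=110,180,130,90;cv2.imwrite("pics/l.png",cv2.resize(c["image"][y:y+h,x:x+w,::-1],(780,540),interpolation=cv2.INTER_CUBIC))
E
```

```text
time: 12.2
ee_pos: [0.5574, 0.3179, 0.1566]
eef_rot: [0.699, 0.715, -0.001, -0.0]
ft_force: [-1.2, 0.3, -2.1]
width: 0.0276
grip_force: 55.0
12.2 [-1.2006518   0.32728604 -2.06679994] [-0.02427266  0.04915607 -0.01813387] 0.027550131261781418 54.99924436211586
row [-331.7  -29.4   -2.8] -14.4 | at [557.4 317.9 156.6] yaw 1.3 tilt [-0.0025 -0.0016 -1.    ]
(143, 220, 16, 16)(190, 220, 16, 16)
```

```bash
python3 -m crank '[[[-332,-29,-3,-14.4,-1],[-332,-29,-3,-14.4,-1],[-332,-29,-3,-14.4,-1],[-332,-29,-3,-14.4,-1],[-332,-29,-3,-14.4,-1],[-332,-29,-3,-14.4,-1],[-332,-29,-3,-14.4,-1],[-332,-29,-3,-14.4,-1],[-332,-29,-3,-14.4,-1],[-332,-29,-3,-14.4,-1],[-332,-29,-3,-14.4,-1],[-332,-29,-3,-14.4,-1]]]'; python3 - <<'E'
from bench import r;from h import *
s=r.read_state();to(s,535.3,-14.3,130,15.7)
c=r.camera("scene");d=r.camera("top")
cv2.imwrite("pics/m.png",np.hstack([cv2.resize(c["image"][140:290,260:400,::-1],None,fx=4,fy=4,interpolation=cv2.INTER_CUBIC)]))
x,y,w,h=235,190,120,100
cv2.imwrite("pics/mt.png",cv2.resize(d["image"][y:y+h,x:x+w,::-1],None,fx=5,fy=5,interpolation=cv2.INTER_CUBIC))
E
```

```text
time: 13.45
ee_pos: [0.5366, -0.0131, 0.1612]
eef_rot: [0.604, 0.797, -0.0, -0.0]
ft_force: [-0.2, 0.7, -2.5]
width: 0.0275
grip_force: 55.0
row [-0.8 -1.6 31.2] 0.1 | at [536.6 -13.1 161.2] yaw 15.8 tilt [-5.e-04  0.e+00 -1.e+00]
```

View pics/m.png

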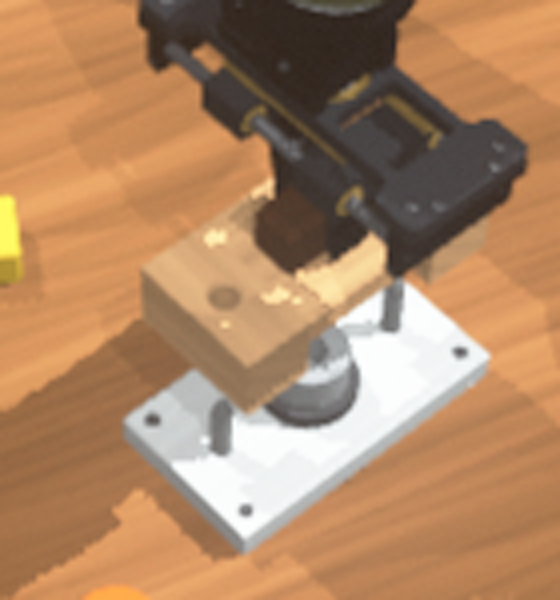

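The scene crop shows the upper half over the bed: near hole at crop (224,297), near end corners of its top face at about (143,270) and (248,360), dowel tips at about (220,405) and (395,282). I compare these in the same camera.

```bash
python3 - <<'E'
from bench import r;from h import *
s=r.read_state();c=r.camera("scene");zt=s["ee_pos"][2]-.046+.042
a=np.radians(15.7);B=np.array([[np.cos(a),np.sin(a)],[-np.sin(a),np.cos(a)]])
g=lambda u,v,z:np.round(B@(ray(c,260+(u+.5)/4-.5,140+(v+.5)/4-.5,z)[:2]*1000-[535.3,-14.3]),1)
print("in bed frame mm: hole",g(224,297,zt),"corners",g(143,270,zt),g(248,360,zt),"dowels",g(220,405,.065),g(395,282,.065))
print("bed corners",g(127,432,.02),g(245,543,.02),g(490,355,.02))
print("tcp",B@(s["ee_pos"][:2]*1000-[535.3,-14.3]))
d=r.camera("top")
for k,n,b in((c,"hole",(310,209,13,11)),):
    for v in(90,110,130):
        q=blob(k["image"],b,(0,0,0),(180,255,v));u=q[:,0].mean(0);print(v,u,cv2.contourArea(q))
E
```

```text
in bed frame mm: hole [  2.5 -63.7] corners [-36.1 -82.8] [ 38.5 -79.8] dowels [  1.7 -65.1] [ 2.7 58.6]
bed corners [-41.  -93.7] [ 52.6 -91.9] [50.2 89.1]
tcp [1.5477802  0.32751078]Traceback (most recent call last):
  File "<stdin>", line 11, in <module>
  File "h.py", line 12, in blob
    cs=cv2.findContours(m,cv2.RETR_EXTERNAL,cv2.CHAIN_APPROX_NONE)[0];q=max(cs,key=cv2.contourArea)
                                                                        ~~~^^^^^^^^^^^^^^^^^^^^^^^^
ValueError: max() iterable argument is empty
```

View pics/mt.png

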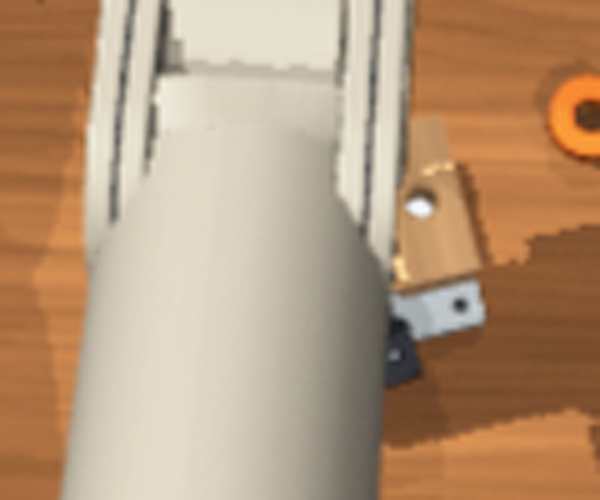

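The top crop shows only the +x side end of the upper half, with its hole at crop (420,206); the arm hides the rest. The comparison suggests the upper half is about 1–2 mm too far along +y, and the TCP is about 1 mm off in x. I correct and lower to the dowel tips.

```bash
python3 -m crank '[[[-1.3,-1.2,20,0,-1],[-1.3,-1.2,40,0,-1],[-1.3,-1.2,46,0,-1],[-1.3,-1.2,46,0,-1],[-1.3,-1.2,50,0,-1],[-1.3,-1.2,53,0,-1],[-1.3,-1.2,53,0,-1],[-1.3,-1.2,53,0,-1]]]'; python3 - <<'E'
from bench import r;from h import *
s=r.read_state();to(s,535.3,-14.3,67,15.7);print(s["torque"])
c=r.camera("scene");cv2.imwrite("pics/n.png",cv2.resize(c["image"][150:290,260:400,::-1],None,fx=4,fy=4,interpolation=cv2.INTER_CUBIC))
E
```

```text
time: 14.45
ee_pos: [0.5361, -0.0157, 0.1088]
eef_rot: [0.604, 0.797, 0.0, 0.0]
ft_force: [1.0, -0.2, -2.6]
width: 0.0275
grip_force: 55.0
row [ 1.6 -0.4 41.8] -0.0 | at [536.1 -15.7 108.8] yaw 15.7 tilt [ 5.e-04  2.e-04 -1.e+00]
[-0.09237063  0.02137885  0.01513205]
```

```bash
python3 -m crank '[[[0,0,2,0,-1],[0,0,4,0,-1],[0,0,6,0,-1],[0,0,8,0,-1],[0,0,8,0,-1]]]'; python3 - <<'E'
from bench import r;from h import *
s=r.read_state();to(s,535.3,-14.3,67,15.7);print(s["torque"])
c=r.camera("scene");cv2.imwrite("pics/n2.png",cv2.resize(c["image"][150:290,260:400,::-1],None,fx=4,fy=4,interpolation=cv2.INTER_CUBIC))
E
```

```text
time: 15.0
ee_pos: [0.5357, -0.0153, 0.1002]
eef_rot: [0.604, 0.797, 0.0, -0.0]
ft_force: [0.0, 1.9, -2.6]
width: 0.0274
grip_force: 55.0
row [ 1.1 -0.1 33.2] -0.0 | at [535.7 -15.3 100.2] yaw 15.7 tilt [-4.e-04  4.e-04 -1.e+00]
[0.47826173 0.06217185 0.03895982]
```

The dowels have entered the holes. A light +y force (1.9 N) says to ease back along tool +x.

```bash
python3 -m crank '[[[0.7,0,0,0,-1],[0.7,0,4,0,-1],[0.7,0,8,0,-1],[0.7,0,12,0,-1],[0.7,0,16,0,-1],[0.7,0,16,0,-1],[0.7,0,16,0,-1]]]'; python3 - <<'E'
from bench import r;from h import *
s=r.read_state();to(s,535.3,-14.3,67,15.7);print(s["torque"])
E
```

```text
time: 15.75
ee_pos: [0.5355, -0.0151, 0.0843]
eef_rot: [0.604, 0.797, -0.0, -0.0]
ft_force: [-1.2, 1.1, -3.7]
width: 0.0276
grip_force: 55.0
row [ 0.8  0.  17.3] -0.1 | at [535.5 -15.1  84.3] yaw 15.6 tilt [-6.e-04 -0.e+00 -1.e+00]
[ 0.27297004  0.16290805 -0.00669839]
```

```bash
python3 -m crank '[[[0.4,0,3,0,-1],[0.4,0,6,0,-1],[0.4,0,9,0,-1],[0.4,0,12,0,-1],[0.4,0,14,0,-1],[0.4,0,14,0,-1],[0.4,0,14,0,-1]]]'; python3 - <<'E'
from bench import r;from h import *
s=r.read_state();to(s,535.3,-14.3,67,15.7);print(s["torque"],s["width"])
E
```

```text
time: 16.45
ee_pos: [0.5357, -0.0149, 0.0709]
eef_rot: [0.604, 0.797, 0.0, -0.0]
ft_force: [-3.1, 0.4, 6.2]
width: 0.0279
grip_force: 55.0
row [ 0.7 -0.2  3.9] -0.1 | at [535.7 -14.9  70.9] yaw 15.6 tilt [ 1.e-04  1.e-04 -1.e+00]
[-0.15583421  0.88840508 -0.03817265] 0.027856920233211204
```

```bash
python3 -m crank '[[[0.2,-0.5,1,0,-1],[0.2,-0.5,2,0,-1],[0.2,-0.5,3,0,-1],[0.2,-0.5,4,0,-1],[0.2,-0.5,4,0,-1],[0.2,-0.5,4,0,-1]]]'; python3 - <<'E'
from bench import r;from h import *
s=r.read_state();to(s,535.3,-14.3,67,15.7);print(s["torque"],s["width"])
E
```

```text
time: 17.05
ee_pos: [0.5356, -0.0149, 0.0674]
eef_rot: [0.604, 0.797, 0.0, 0.0]
ft_force: [-2.9, -0.7, 8.4]
width: 0.0274
grip_force: 55.0
row [ 0.7 -0.2  0.4] -0.1 | at [535.6 -14.9  67.4] yaw 15.6 tilt [ 1.2e-03  2.0e-04 -1.0e+00]
[-0.28666763  0.82650478  0.05205288] 0.027411099303927693
```

```bash
python3 -m crank '[[[0,-0.4,0.7,0,-1],[0,-0.4,1.5,0,-1],[0,-0.4,1.5,0,-1],[0,-0.4,1.5,0,-1]]]'; python3 -m crank '[[[0,0,0.7,0,-1],[0,0,1,0,-1],[0,0,1,0,-1],[0,0,1,0,-1]]]'
```

```text
time: 17.45
ee_pos: [0.5356, -0.0149, 0.0664]
eef_rot: [0.604, 0.797, 0.001, 0.001]
ft_force: [-3.4, -0.2, 13.6]
width: 0.0276
grip_force: 55.0
time: 17.85
ee_pos: [0.5357, -0.0149, 0.0664]
eef_rot: [0.604, 0.797, 0.001, 0.0]
ft_force: [-9.9, 0.0, 25.5]
width: 0.0275
grip_force: 55.0
```

```bash
python3 -m crank '[[[0,-0.3,-0.3,0,-1],[0,-0.3,-0.3,0,-1],[0,-0.3,-0.3,0,-1]]]'; python3 - <<'E'
from bench import r;from h import *
s=r.read_state();to(s,535.3,-14.3,67,15.7);print(s["torque"],s["ft_force"])
c=r.camera("scene");cv2.imwrite("pics/fin.png",cv2.resize(c["image"][170:290,270:390,::-1],None,fx=5,fy=5,interpolation=cv2.INTER_CUBIC))
E
```

```text
time: 18.15
ee_pos: [0.5356, -0.0149, 0.0664]
eef_rot: [0.604, 0.797, 0.001, 0.001]
ft_force: [-6.2, 0.8, 21.3]
width: 0.0276
grip_force: 55.0
row [ 0.7 -0.1 -0.6] -0.1 | at [535.6 -14.9  66.4] yaw 15.6 tilt [ 2.5e-03  9.0e-04 -1.0e+00]
[-1.64760396e-01  1.70506953e+00 -1.48394349e-03] [-6.15202787  0.79406562 21.33884544]
```

View pics/fin.png

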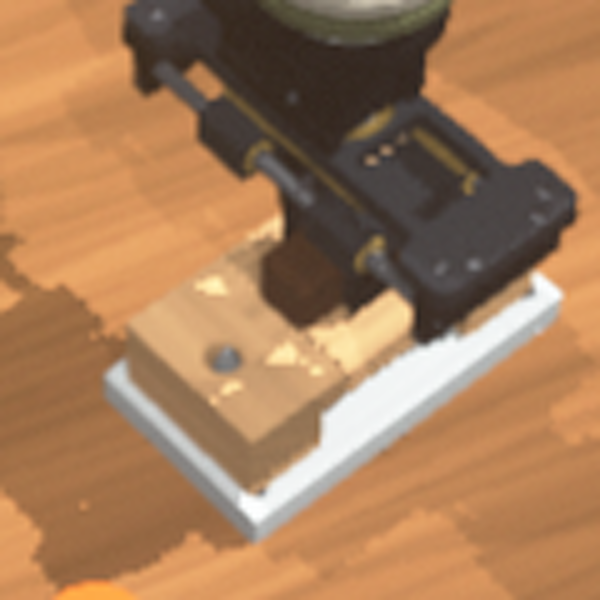

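The upper half sits flush on the bed with the dowel visible in its near hole, at crop (225,358). The press force is about 21 N and z stays at the stop.

```bash
python3 -m crank '[[[0,0,0,0,-1],[0,0,0,0,-1],[0,0,0,0,-1],[0,0,0,0,-1],[0,0,0,0,-1]]]'; python3 -c "
from bench import r
print(r.close_job())"
```

```text
time: 18.7
ee_pos: [0.5356, -0.0149, 0.0664]
eef_rot: [0.604, 0.797, 0.001, 0.001]
ft_force: [-6.3, -1.4, 20.5]
width: 0.0277
grip_force: 55.0
the job is handed in; nothing more can be done
None
```

The job is handed in at 18.7 s: the wide-bored ring is on the pad around the pin, and the upper half is on both dowels, held pressed flush with about 20 N; the hand-in returned no verdict.

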